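# Lock the inspection camera and show it the bearing

### The job

First swing the raised lock bar of the inspection camera stand down until it rests fully in its fork-shaped catch. Then pick the ball bearing off the kit board and hold it in the air in front of the tilted camera: centred on the camera's line of sight, the bearing's middle 75 mm out from the glass, its flat faces square to the line of sight, so that the camera sees a full round face. Do not bump the camera head, leave the two shackles where they lie, and finish while still holding the bearing there, motionless, in the gripper.

Things in the scene. Friction and masses are not known exactly. Their poses are not given: they have to be found in the camera images.
- camera_stand: camera stand fixed to the table, turned a little to either side: aluminium base plate 120x170x10 mm (it reaches 57 mm to +y and 113 mm to -y of the origin) with two cheeks that carry the camera head and, at its -y side, the lock bar with hinge post and catch. Origin: at table height, straight below the centre of the glass; -x is its front, turned to the robot; z up
- camera_head: grey camera head, a box 70x64x50 mm, fixed. Its upper face has a black ring-light disc (62 mm) with white dots round a glass of 32 mm diameter. Origin: centre of the glass, 85 mm above the table. z is the line of sight, out of the glass: it leans 25 degrees from vertical to the stand's +y side (left, away from the lock bar); x is level, the stand's x. Highest edge 98 mm above the table
- lock_bar (a joint): angle of the lock bar, rad: 0 = level, fully in its catch; grows as it swings up (limit 1.3; starts 0.6 to 1.1). A stiff hinge: it stays where it is left, about 1 N on the knob moves it. Steel bar 8 mm wide, 10 mm high; closed, it runs from the hinge along the stand's -x, 92 mm to the -y side of the glass centre. The catch is a fixed fork 64 mm from the hinge, 2 mm lower than the closed bar's top
- lock_bar_hinge (a point): point on the lock bar's hinge axis (the axis is level, along the stand's y), in the middle of the bar's width, 55 mm above the table. The hinge post's top is 66 mm above the table
- lock_bar_knob (a point): centre of the black cross knob at the free end of the lock bar, 88 mm from the hinge: a cylinder of 16 mm diameter, 24 mm long, parallel to the hinge axis; 55 mm above the table when the bar is closed. It stays clear of the fork by 10 mm, and can be pushed down from above
- bearing: steel ball bearing, a ring of 52 mm outer diameter, 15 mm thick, 0.08 to 0.17 kg, lying flat on the kit board in one of three places in a row. Origin: centre of its underside (8 mm above the table at the start); z is its axis, up at the start. Graspable across its 52 mm diameter
- bearing_center (a point): the middle of the bearing, on its axis at half its thickness (7.5 mm above its underside)
- kit_board: plywood board 100x270x8 mm, fixed to the table, on the other side of the table's middle from the camera stand (which is left and which is right changes). Origin: centre of its underside; y runs along its 270 mm length. The bearing and the two shackles lie on it in a row along y, 85 mm apart, in any order; the gap beside the bearing is narrow along y and free along x
- shackle_1: grey steel bow shackle with screw pin, 68x65x18 mm, lying flat on the kit board; leave it. Origin: near the centre of its underside
- shackle_2: grey steel bow shackle, just like the first, lying flat on the kit board; leave it. Origin: near the centre of its underside
Not all that is in view belongs to the job. What is shaped like the bearing but brown is not meant.

How it is judged:
By the outcome, as a careful person would: the job done as asked, in the order asked, and still so for the second after the job is handed in, while the arm keeps its last pose, push and grip.
It also fails if it takes over 51 s, if anything falls off the work surface, if the arm or the gripper's body presses on something with over 40 N, if the wrist force passes 120 N, or if a joint passes its speed limit or range.

### The arm

A 6-joint arm with a two-finger parallel gripper is mounted at the origin on the work surface; the furniture and walls round the work are solid. World frame = base frame: x ahead of the robot, y to its left, z up, the work surface at z = 0. Lengths are in m, angles in rad, forces in N, time in s.
With the tool pointing down it reaches from about 0.35 to 0.85 m from the base axis. Payload 8.1 kg.
Tool frame: the origin (TCP) lies at the very end of the fingers, on their centre line; the grasp point (between the pads) lies 19 mm behind it; x points along the fingers, y is the direction in which the jaws open and shut, and the axes are right-handed (so a half turn about x gives the same grasp; the last joint's range is limited). The gripper opens to 93 mm and grips with 3 to 60 N. Pads are 15 mm wide; open, the fingers measure 128 mm over their backs; the gripper's body (75 mm by 188 mm) begins 65 mm behind the grasp point.
Start: joints at [-1.207, 0.13, 1.488, -0, 1.523, -0.085], TCP at [0.26, -0.541, 0.196] pointing down, gripper open.
Joint ranges: [-2.96, 2.96], [-0.89, 2.26], [0.02, 2.5], [-1.34, 4.48], [0, 2.73], [-2.66, 2.66]. Speed limits (rad/s): [2.39, 2.39, 2.79, 3.14, 3.14, 3.14].

### API

Orientations are given as a rotation vector (axis times angle).
In Python, from plant import * gives the robot as it stands. The module is installed in compiled form; this text tells all that it offers.
- The arm moves only by the tool apply_moves, never from a script. Its argument "series" is a list of rows, each an object with "jaw": the gripper's target within -1 to 1 (shut at 1, half-way at 0, fully open at -1); "linear": the shift along the tool's x, y, z normalised to -1 to 1, where 1 is 0.6 m, a list of three; "roll": the turn about the tool's x normalised to -1 to 1, where 1 is 30 degrees. A call has 1 to 20 rows; each row is the pose to reach, as a shift and turn from the pose measured when the call began, along the tool's axes at that moment; what a row does not reach only later rows make up. A row lasts 1/8 s, in which the tool goes at most 62.5 mm and 10.7 degrees, less where a joint would pass 70% of its speed; a pose out of reach is approached as far as the arm can. A call with a number of a shift or a turn outside -1 to 1 is refused whole. A call with a gripper value outside its range is refused whole. The fingers move at their own pace and stop on an object; "force" is the grip in N (left out, the last holds). Time passes only in rows, so rows that repeat a pose let the fingers close. It gives the time, the measured TCP pose, the force and the opening at its end, in the units of the state.
- read_state(): the state, without advancing time (a new reading comes with each control period).
- read_camera(name): name is "side" or "top" or "wrist"; returns a dict with "pixels" (384x512x3 uint8, blue, green, red), "intrinsics" (3x3 intrinsics, pixels), "D" ([k1, k2, p1, p2, k3] as OpenCV has them; the pictures are not rectified), "rvec" (rotation vector, rad) and "tvec" (3), from world to camera coordinates, as OpenCV has them; the wrist camera has in their place "tool_from_camera" (4x4, takes a point from camera to tool coordinates, whose origin is the TCP and whose axes are the tool frame's). Camera axes: x right, y down, z forward; pixel columns grow to the right and rows downward; lengths in m; the calibration is good to about 2 mm. A picture is of the moment at which its call begins: read the wrist's pose just before it. There is no depth.
- close_job(): hands the job in, once; it reports no verdict.
The state is a dict: "t": time; "q": joint angles; "dq": joint speeds; "joint_torque": joint torques, N m; "tool_pos": TCP position; "orientation": TCP orientation; "force": force on the tool from outside, world axes, zero at the start; "wrist_torque": the same for the moment, N m; "opening": finger opening in m.
Only numpy, scipy, OpenCV 4.12 (cv2) and the standard library are available. Lean on these libraries where they do the work, as an engineer would, in place of code of your own. Each camera call takes 0.05 s, during which the arm holds its last target. There are 200 camera calls.

## Working session

There is one attempt and no reset: what is moved stays moved. The work goes in short steps, Python scripts to look and compute and a tool call to move; the robot and the scene stay as the last step left them, time stands still between calls to the robot, and variables do not carry over. Pictures are saved under pics/ and viewed, about 8 in all and at most 12, crops included, and the job is handed in when it is done.

Besides the shell and the picture viewer there is one more tool, called after "Request:" as a command line: name --argument value ..., lists and objects as JSON in quotes. apply_moves: Moves the arm, as the interface text tells. Its arguments: {"type":"object","properties":{"series":{"type":"array"},"force":{"type":"number"}},"required":["series"]}

```bash
mkdir -p pics
cat > h.py <<'E'
from plant import *
import numpy as np, cv2
from scipy.spatial.transform import Rotation as R
def T_tool(s):
    T=np.eye(4);T[:3,:3]=R.from_rotvec(s["orientation"]).as_matrix();T[:3,3]=s["tool_pos"];return T
def cam(name):
    s=read_state();c=read_camera(name)
    if "rvec" in c:
        r=cv2.Rodrigues(np.array(c["rvec"],float))[0];W=np.eye(4);W[:3,:3]=r.T;W[:3,3]=-r.T@np.array(c["tvec"],float).ravel()
    else: W=T_tool(s)@np.array(c["tool_from_camera"])
    return dict(img=np.array(c["pixels"]),K=np.array(c["intrinsics"],float),D=np.array(c["D"],float),W=W)
def ray(c,uv):
    p=cv2.undistortPoints(np.array(uv,float).reshape(-1,1,2),c["K"],c["D"]).reshape(-1,2)
    d=np.c_[p,np.ones(len(p))]@c["W"][:3,:3].T
    return c["W"][:3,3],d/np.linalg.norm(d,axis=1,keepdims=True)
def plane(c,uv,z):
    o,d=ray(c,uv);return o+d*((z-o[2])/d[:,2])[:,None]
def tri(c1,u1,c2,u2):
    (o1,d1),(o2,d2)=ray(c1,[u1]),ray(c2,[u2]);A=np.c_[d1[0],-d2[0]]
    t=np.linalg.lstsq(A,o2-o1,rcond=None)[0];a=o1+t[0]*d1[0];b=o2+t[1]*d2[0];return (a+b)/2,np.linalg.norm(a-b)
def proj(c,P):
    M=np.linalg.inv(c["W"]);return cv2.projectPoints(np.array(P,float).reshape(-1,3),cv2.Rodrigues(M[:3,:3])[0],M[:3,3],c["K"],c["D"])[0].reshape(-1,2)
def to_row(s,P): # world shift -> normalised tool
    return R.from_rotvec(s["orientation"]).inv().apply(np.array(P)-s["tool_pos"])/0.6
E
python3 - <<'E'
from h import *
s=read_state();print(s);print(R.from_rotvec(s["orientation"]).as_matrix().round(3))
for n in("top","side"):
    c=cam(n);np.savez(n+"0.npz",**c);cv2.imwrite(f"pics/{n}0.png",c["img"]);print(n,c["W"].round(3),c["K"][0,0])
E
```

```text
{'t': 0.0, 'q': array([-1.20741593e+00,  1.31137976e-01,  1.48929180e+00, -1.84231531e-05,
        1.52300326e+00, -8.53918086e-02]), 'dq': array([ 1.55848208e-03,  1.67023827e-03, -3.47661102e-04, -3.64552255e-05,
        5.09315757e-04,  7.45543032e-04]), 'joint_torque': array([ 2.26295386e-03, -5.59831703e+01, -4.91757810e+01,  7.69509422e-02,
        3.52764514e-02, -1.58348134e-04]), 'tool_pos': array([ 0.26011254, -0.53999812,  0.19469447]), 'orientation': array([ 1.97291176,  0.45218236, -1.9734647 ]), 'force': array([ 0.02489863, -0.53145534, -0.34286829]), 'wrist_torque': array([-0.00593471, -0.01303224,  0.04066464]), 'opening': 0.09306362373808214}
[[-0.001  0.434 -0.901]
 [ 0.002 -0.901 -0.434]
 [-1.    -0.002 -0.   ]]
top [[ 0.026 -0.996  0.083  0.361]
 [-1.    -0.026  0.005  0.009]
 [-0.002 -0.083 -0.997  1.08 ]
 [ 0.     0.     0.     1.   ]] 410.31293468111795
side [[-0.999 -0.003  0.033  0.427]
 [-0.03   0.538 -0.842  0.806]
 [-0.015 -0.843 -0.538  0.616]
 [ 0.     0.     0.     1.   ]] 415.6366060523187
```

View pics/top0.png

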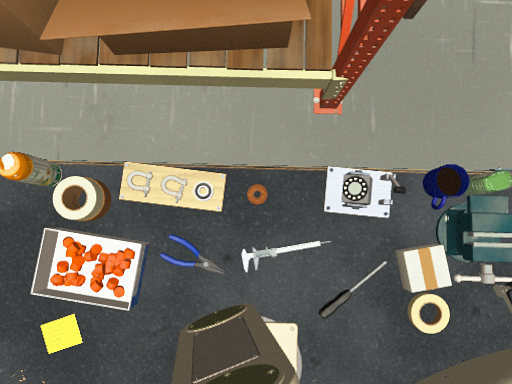

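View pics/side0.png

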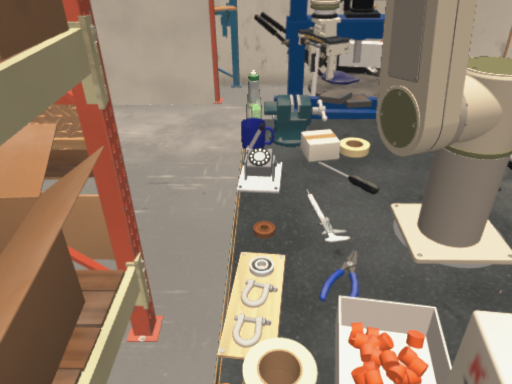

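Candidates for the bearing in the top view are:
- the ring on the board at (203,190), steel and lying on the kit board, so this is my choice
- the brown ring at (257,194)
- the tape rolls at (78,198) and (429,313)
- the camera's ring light at (355,188)

The stand is to the robot's right (-y), with its lock bar at about (398,183). Next I'll check this in a close crop.

Run:
```python
from h import *
a=np.load("top0.npz");b=np.load("side0.npz")
f=lambda i,x,y,w,h,k:cv2.resize(i[y:y+h,x:x+w],None,fx=k,fy=k,interpolation=cv2.INTER_CUBIC)
A=f(a["img"],315,155,100,70,4);A2=f(a["img"],112,155,100*120//100,70,10/3)
B=f(b["img"],225,130,80,70,5);B2=f(b["img"],215,240,80,120,2.5)
out=np.zeros((600,800,3),np.uint8)
out[:280,:400]=A;out[:233,400:800]=A2[:233,:400];out[285:585,0:343]=B[:300,:343];out[285:585,400:600]=B2[:300]
cv2.imwrite("pics/c1.png",out)
c=dict(a);print(plane(c,[(203,190),(121,198),(124,163),(226,176),(222,210)],0.0).round(3)); print(plane(c,[(328,166),(394,175),(390,218),(326,210)],0.01).round(3))
```

```text
[[0.444 0.145 0.   ]
 [0.417 0.361 0.   ]
 [0.51  0.358 0.   ]
 [0.483 0.086 0.   ]
 [0.392 0.094 0.   ]]
[[ 0.515 -0.182  0.01 ]
 [ 0.495 -0.355  0.01 ]
 [ 0.383 -0.344  0.01 ]
 [ 0.399 -0.178  0.01 ]]
```

View pics/c1.png

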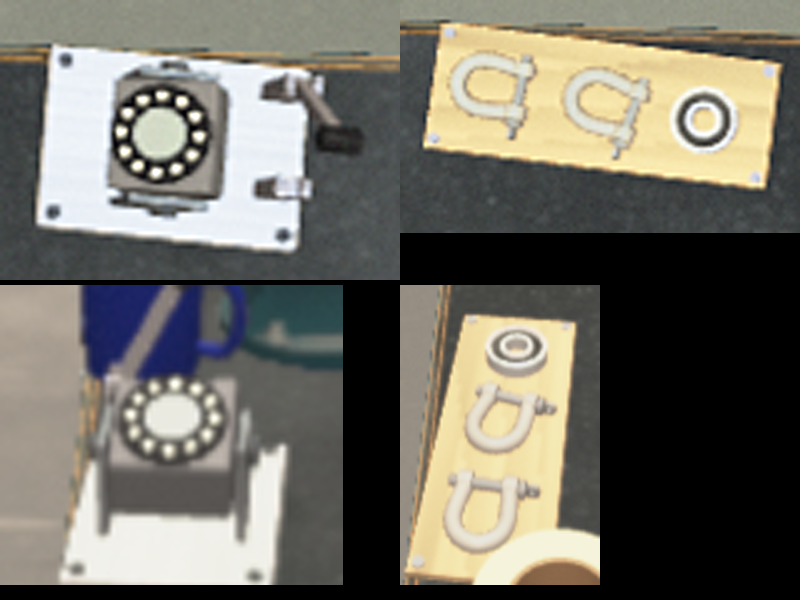

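The crop confirms it: the steel bearing is at the -y end of the board, around (203,190). The lock bar is raised, at about (398,189). I'll move above the stand for a close look.

Run:
```python
from h import *
s=read_state();a=dict(np.load("top0.npz"));b=dict(np.load("side0.npz"))
print("glass",tri(a,(355,188),b,(259,156)))
print("knob",tri(a,(399.5,189.5),b,(258,133)))
c=read_camera("wrist");print(np.array(c["tool_from_camera"]).round(3),c["intrinsics"][0][0])
print(to_row(s,[0.38,-0.33,0.33]).round(3))
```

```text
glass (array([ 0.45133807, -0.23485806,  0.08375878]), np.float64(0.0011324262365886774))
knob (array([ 0.45210748, -0.33413759,  0.10881682]), np.float64(0.006632373367264372))
[[-0.001 -0.248  0.969 -0.188]
 [ 1.    -0.     0.001  0.   ]
 [ 0.     0.969  0.248 -0.068]
 [ 0.     0.     0.     1.   ]] 329.94286673517297
[-0.225 -0.229 -0.332]
```

Run:
```python
from h import *
s=read_state();print(to_row(s,[0.41,-0.27,0.26]).round(3))
```

```text
[-0.108 -0.297 -0.42 ]
```

Request:
apply_moves --series '[{"jaw": 1, "linear": [-0.1, -0.1, -0.1], "roll": -0.35}, {"jaw": 1, "linear": [-0.11, -0.2, -0.2], "roll": -0.7}, {"jaw": 1, "linear": [-0.11, -0.25, -0.3], "roll": -1}, {"jaw": 1, "linear": [-0.108, -0.297, -0.42], "roll": -1}, {"jaw": 1, "linear": [-0.108, -0.297, -0.42], "roll": -1}, {"jaw": 1, "linear": [-0.108, -0.297, -0.42], "roll": -1}, {"jaw": 1, "linear": [-0.108, -0.297, -0.42], "roll": -1}]'

```text
t: 1.02
tool_pos: [0.4101, -0.27, 0.2598]
orientation: [1.634, 0.867, -1.634]
force: [-1.0, -0.4, 0.3]
opening: 0.0276
```

Request:
apply_moves --series '[{"jaw": 1, "linear": [0, 0, 0], "roll": -0.35}, {"jaw": 1, "linear": [0, 0, 0], "roll": -0.7}, {"jaw": 1, "linear": [0, 0, 0], "roll": -0.95}, {"jaw": 1, "linear": [0, 0, 0], "roll": -0.95}, {"jaw": 1, "linear": [0, 0, 0], "roll": -0.95}]'

```text
t: 1.65
tool_pos: [0.4094, -0.271, 0.2596]
orientation: [1.285, 1.16, -1.286]
force: [0.4, 0.7, 0.7]
opening: 0.0002
```

Run:
```python
from h import *
s=read_state();print(s["t"],s["tool_pos"],s["q"],R.from_rotvec(s["orientation"]).as_matrix().round(3))
c=cam("wrist");np.savez("w1.npz",**c);cv2.imwrite("pics/w1.png",cv2.resize(c["img"],(800,600),interpolation=cv2.INTER_CUBIC))
```

```text
1.65 [ 0.40943909 -0.27096989  0.25964487] [-6.89095740e-01 -1.83619960e-01  1.68127303e+00 -6.94909041e-06
  1.64574011e+00 -5.85563256e-01] [[-0.001  0.995 -0.103]
 [ 0.001 -0.103 -0.995]
 [-1.    -0.002 -0.001]]
```

View pics/w1.png

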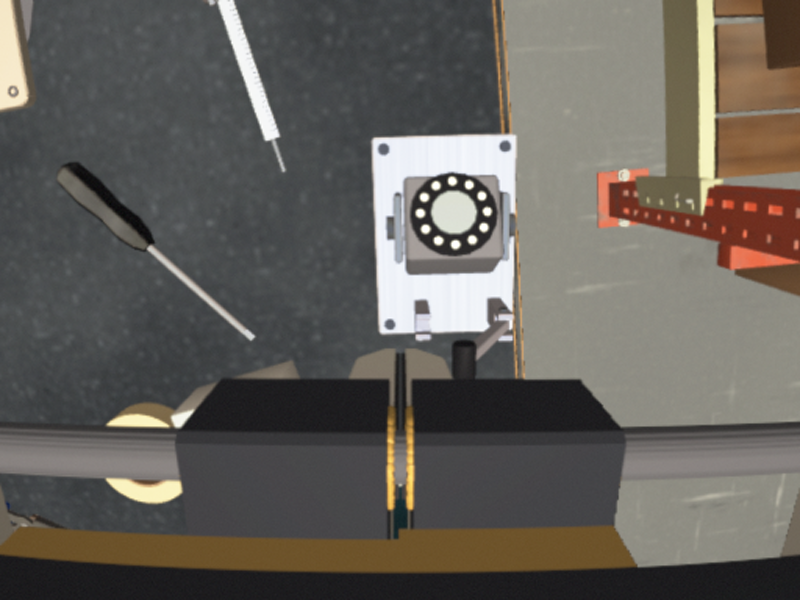

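The wrist view (800x600) shows the plate nearly parallel to the picture, the glass at (454,213), the hinge post at (500,315), the fork at (423,320) and the knob at (463,357). I'll measure the stand from this.

Run:
```python
from h import *
c=dict(np.load("w1.npz"));im=c["img"];k=.64
hsv=cv2.cvtColor(im,cv2.COLOR_BGR2HSV);x0,y0,x1,y1=230,80,340,220
m=((hsv[...,2]>195)&(hsv[...,1]<50)).astype(np.uint8);roi=np.zeros_like(m);roi[y0:y1,x0:x1]=1;m&=roi
n,l,st,_=cv2.connectedComponentsWithStats(m);i=1+np.argmax(st[1:,4]);m=(l==i).astype(np.uint8)
print(st[i])
rows=range(95,200,5);L=[(np.where(m[r])[0].min()-.5,r) for r in rows];Rr=[(np.where(m[r])[0].max()+.5,r) for r in rows]
cols=range(246,322,5);Tp=[(q,np.where(m[:,q])[0].min()-.5) for q in cols]
res={}
for nm,p in(("L",L),("R",Rr),("T",Tp)):
    P=plane(c,p,.01);v=cv2.fitLine(P[:,:2].astype(np.float32),cv2.DIST_HUBER,0,.001,.001).ravel();res[nm]=v
    print(nm,v.round(4),"ang",np.degrees(np.arctan(-v[0]/v[1])) if nm!="T" else np.degrees(np.arctan2(v[1],v[0])))
# glass: greenish-light disc blob
g=((hsv[...,2]>150)&(hsv[...,2]<235)).astype(np.uint8);
sub=np.zeros_like(g);cv2.circle(sub,(290,136),17,1,-1);g&=sub
n,l,st,ce=cv2.connectedComponentsWithStats(g);i=l[136,290];print("glass",st[i],ce[i],plane(c,[ce[i]],.085))
a=dict(np.load("top0.npz"));print(tri(a,(355,188),c,ce[i]))
print("knob", [tri(a,(399.5,189.5),c,(463*k,y*k)) for y in (357,361)])
```

```text
[ 239   86   92  128 6085]
L [ 0.0812  0.9967  0.3891 -0.2595] ang -4.6549006
R [ 0.0792  0.9969  0.5076 -0.2615] ang -4.543691
T [ 0.9973 -0.0728  0.4591 -0.1792] ang -4.1725903
glass [276 122  29  27 618] [290.02427184 135.28478964] [[ 0.45025512 -0.23503961  0.085     ]]
(array([ 0.45130941, -0.23532165,  0.08189006]), np.float64(0.0015283515059623678))
knob [(array([ 0.4472947 , -0.33157723,  0.11539774]), np.float64(0.0017733427762613022)), (array([ 0.44078121, -0.30623956,  0.18711328]), np.float64(0.0018525437216625198))]
```

Run:
```python
from h import *
f=lambda i,x,y,w,h,k:cv2.resize(i[y:y+h,x:x+w],None,fx=k,fy=k,interpolation=cv2.INTER_CUBIC)
c=cam("side");np.savez("side1.npz",**c);w=np.load("w1.npz")["img"]
out=np.zeros((600,800,3),np.uint8);out[:,:400]=f(c["img"],225,100,50,75,8);out[:400,400:]=f(w,250,180,80,80,5)
cv2.imwrite("pics/c2.png",out)
```

```text
(no output)
```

View pics/c2.png

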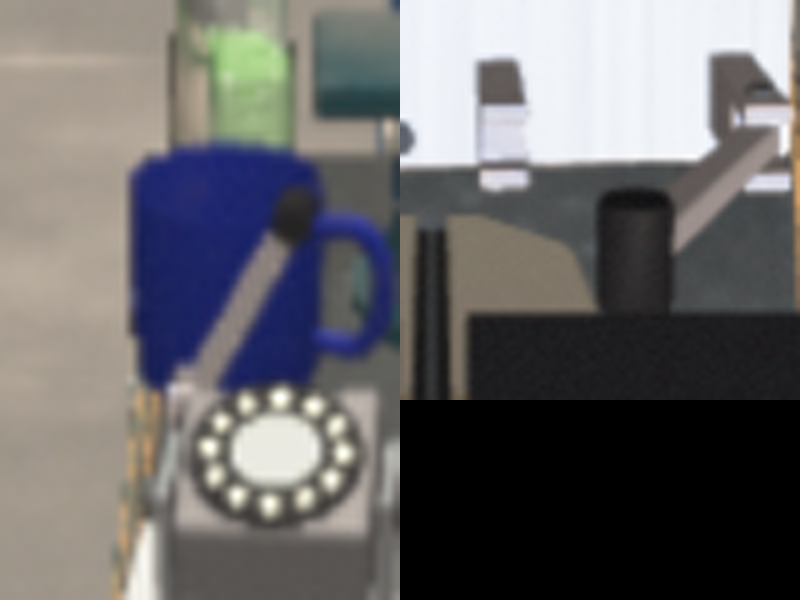

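```bash
cat >> h.py <<'E'
O=np.array([.4505,-.2352,0]);yw=-.0785
Rs=R.from_euler("z",yw).as_matrix()
S=lambda P:(np.asarray(P)-O)@Rs   # world->stand
Wd=lambda P:O+Rs@np.asarray(P)    # stand->world
E
python3 - <<'E'
from h import *
b=dict(np.load("side1.npz"));w=dict(np.load("w1.npz"));a=dict(np.load("top0.npz"))
def yplane(c,uv,ys):
    o,d=ray(c,[uv]);n=Rs[:,1];t=(ys-(o-O)@n)/(d[0]@n);return S(o+t*d[0])
print("knob",yplane(b,(261.9,127.1),-.092),"bar",yplane(b,(250.6,146.2),-.092))
print("fork",S(plane(w,[(270.6,209.4)],.058)),"post",S(plane(w,[(323,209.6)],.066)))
print("knob x from wrist", S(plane(w,[(250+235/5,180+250/5)],.11)))
E
```

```text
knob [ 0.00037113 -0.092       0.13097113] bar [ 0.03481206 -0.092       0.06821217]
fork [[-0.02166801 -0.09208772  0.058     ]] post [[ 0.0416681  -0.09150269  0.066     ]]
knob x from wrist [[ 0.00486865 -0.10015372  0.11      ]]
```

Run:
```python
from h import *
s=read_state()
print(to_row(s,Wd([-.002,-.092,.16])).round(4).tolist())
for t in (1.1,.95,.8,.65,.5,.35,.2,.1,0): print(t,to_row(s,Wd([.042-.088*np.cos(t)-.004,-.092,.063+.088*np.sin(t)])).round(4).tolist())
```

```text
[0.166, 0.0621, 0.0881]
1.1 [0.197, 0.0623, 0.0881]
0.95 [0.2084, 0.0435, 0.0885]
0.8 [0.2225, 0.0266, 0.0889]
0.65 [0.239, 0.0121, 0.0893]
0.5 [0.2575, 0.0002, 0.0896]
0.35 [0.2775, -0.0089, 0.0898]
0.2 [0.2987, -0.0148, 0.09]
0.1 [0.3132, -0.017, 0.0901]
0 [0.3278, -0.0177, 0.0901]
```

Request:
apply_moves --series '[{"jaw": 1, "linear": [0.08, 0.062, 0.088], "roll": 0}, {"jaw": 1, "linear": [0.166, 0.062, 0.088], "roll": 0}, {"jaw": 1, "linear": [0.166, 0.062, 0.088], "roll": 0}, {"jaw": 1, "linear": [0.197, 0.062, 0.088], "roll": 0}, {"jaw": 1, "linear": [0.208, 0.044, 0.088], "roll": 0}, {"jaw": 1, "linear": [0.222, 0.027, 0.089], "roll": 0}, {"jaw": 1, "linear": [0.239, 0.012, 0.089], "roll": 0}, {"jaw": 1, "linear": [0.257, 0, 0.09], "roll": 0}, {"jaw": 1, "linear": [0.277, -0.009, 0.09], "roll": 0}, {"jaw": 1, "linear": [0.299, -0.015, 0.09], "roll": 0}, {"jaw": 1, "linear": [0.313, -0.017, 0.09], "roll": 0}, {"jaw": 1, "linear": [0.325, -0.018, 0.09], "roll": 0}, {"jaw": 1, "linear": [0.327, -0.018, 0.09], "roll": 0}, {"jaw": 1, "linear": [0.327, -0.018, 0.09], "roll": 0}]'

```text
t: 3.5
tool_pos: [0.3935, -0.3231, 0.0637]
orientation: [1.284, 1.161, -1.284]
force: [-0.5, -0.0, -0.8]
opening: 0.0005
```

Request:
apply_moves --series '[{"jaw": 1, "linear": [0.0025, 0, 0], "roll": 0}, {"jaw": 1, "linear": [0.0025, 0, 0], "roll": 0}, {"jaw": 1, "linear": [0.0025, 0, 0], "roll": 0}]'

```text
t: 3.88
tool_pos: [0.3936, -0.3231, 0.0623]
orientation: [1.284, 1.161, -1.284]
force: [0.4, -0.2, 0.2]
opening: 0.0005
```

Request:
apply_moves --series '[{"jaw": 1, "linear": [0.0025, 0, 0], "roll": 0}, {"jaw": 1, "linear": [0.0025, 0, 0], "roll": 0}, {"jaw": 1, "linear": [0.0025, 0, 0], "roll": 0}]'

```text
t: 4.25
tool_pos: [0.3936, -0.3231, 0.0608]
orientation: [1.284, 1.161, -1.284]
force: [0.5, 0.6, 0.5]
opening: 0.0007
```

Run:
```python
from h import *
f=lambda i,x,y,w,h,k:cv2.resize(i[y:y+h,x:x+w],None,fx=k,fy=k,interpolation=cv2.INTER_CUBIC)
c=cam("side");np.savez("side2.npz",**c);w=cam("wrist");np.savez("w2.npz",**w)
out=np.zeros((600,800,3),np.uint8);out[:,:400]=f(c["img"],225,100,80,120,5);out[:400,400:]=f(w["img"],200,140,160,160,2.5)
cv2.imwrite("pics/c3.png",out)
```

```text
(no output)
```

View pics/c3.png

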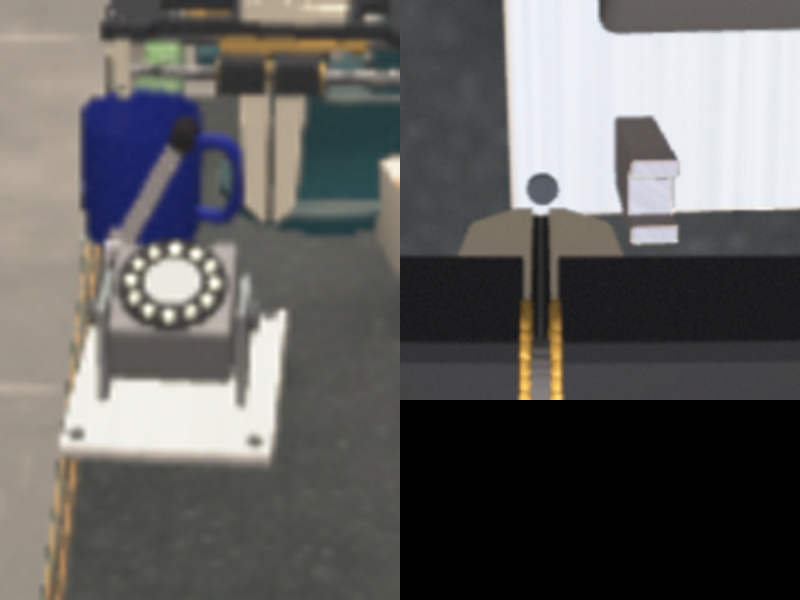

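Run:
```python
from h import *
s=read_state();b=dict(np.load("side2.npz"));w=dict(np.load("w1.npz"))
print(proj(b,[s["tool_pos"],Wd([0,-.092,.131]),Wd([-.0,-.092,.139]),Wd([.042,-.092,.055]),Wd([0,0,.085])]), S(s["tool_pos"]))
P,e=tri(b,(261.9,127.1),w,(297,230));print(S(P),e)
P,e=tri(b,(261.9,127.1),w,(297,234));print(S(P),e)
print(proj(w,[Wd([0,-.092,.131]),Wd([0.005,-.092,.12]),Wd([.042,-.092,.055])]))
```

```text
[[278.65697386 149.35940239]
 [262.02646238 127.09446555]
 [262.01555233 124.53086906]
 [248.32734935 150.07584422]
 [259.09689806 155.52697202]] [-0.04983023 -0.09211668  0.06083479]
[ 0.00134953 -0.09213525  0.13099092] 0.0019349853282813066
[ 0.00175216 -0.09740752  0.12871647] 0.001753783228283665
[[294.73338872 229.94607803]
 [298.30463554 226.11254137]
 [321.54082552 207.3575031 ]]
```

The lock bar is still up at about (185,135). The fingers went past the knob on its front side. I'll repeat the push on the hinge side of the knob, where they can't slip off.

Run:
```python
from h import *
s=read_state()
print(to_row(s,Wd([-.05,-.092,.17])).round(4).tolist(),to_row(s,Wd([.008,-.092,.17])).round(4).tolist())
for t in (1.1,1,.9,.8,.7,.6,.5,.4,.3,.2,.1,0): print(t,to_row(s,Wd([.043-.088*np.cos(t)+.004,-.092,.063+.088*np.sin(t)])).round(4).tolist())
```

```text
[-0.1819, -0.0004, -0.0003] [-0.182, 0.0962, -0.0026]
1.1 [-0.1344, 0.0947, -0.0025]
1 [-0.1271, 0.082, -0.0022]
0.9 [-0.1186, 0.0701, -0.0019]
0.8 [-0.1089, 0.0591, -0.0016]
0.7 [-0.0981, 0.0491, -0.0014]
0.6 [-0.0865, 0.0402, -0.0012]
0.5 [-0.074, 0.0326, -0.001]
0.4 [-0.0607, 0.0262, -0.0008]
0.3 [-0.047, 0.0212, -0.0007]
0.2 [-0.0328, 0.0176, -0.0006]
0.1 [-0.0183, 0.0154, -0.0006]
0 [-0.0036, 0.0147, -0.0005]
```

Request:
apply_moves --series '[{"jaw": 1, "linear": [-0.1, 0, 0], "roll": 0}, {"jaw": 1, "linear": [-0.182, 0, 0], "roll": 0}, {"jaw": 1, "linear": [-0.182, 0.05, -0.001], "roll": 0}, {"jaw": 1, "linear": [-0.182, 0.096, -0.002], "roll": 0}, {"jaw": 1, "linear": [-0.16, 0.095, -0.002], "roll": 0}, {"jaw": 1, "linear": [-0.134, 0.094, -0.002], "roll": 0}, {"jaw": 1, "linear": [-0.127, 0.084, -0.002], "roll": 0}, {"jaw": 1, "linear": [-0.118, 0.072, -0.002], "roll": 0}, {"jaw": 1, "linear": [-0.108, 0.061, -0.002], "roll": 0}]'

```text
t: 5.48
tool_pos: [0.4295, -0.3259, 0.1257]
orientation: [1.284, 1.16, -1.284]
force: [-0.1, 0.1, -0.1]
opening: 0.0003
```

Run:
```python
from h import *
s=read_state();print(S(s["tool_pos"]),s["force"])
c=cam("side");im=c["img"]
m=(im.max(2)<60).astype(np.uint8);m[:,:240]=0;m[:,300:]=0;m[:90]=0;m[170:]=0
n,l,st,ce=cv2.connectedComponentsWithStats(m)
for i in range(1,n):
    if st[i,4]>8: print(st[i],ce[i].round(1))
f=cv2.resize(im[90:170,235:315],None,fx=6,fy=6,interpolation=cv2.INTER_CUBIC);cv2.imwrite("pics/c4.png",f)
```

```text
[-0.01386886 -0.09208221  0.12566222] [-0.07353426  0.11056942 -0.07809002]
[256  90   8   5  40] [259.5  92. ]
[267  90   9   6  48] [271.3  92.5]
[259 124   5   7  26] [261.3 126.8]
```

View pics/c4.png

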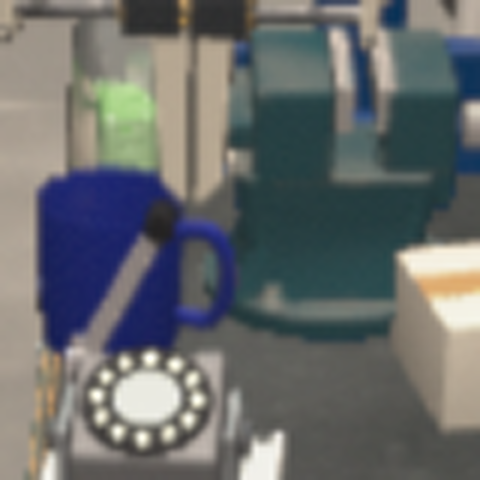

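Run:
```python
from h import *
s=read_state();w=cam("wrist");np.savez("w4.npz",**w);T=T_tool(s)
for p in ([0,0,0],[0,0,-.0075],[0,0,.0075],[-.019,0,-.0075]):
    print(p,proj(w,[(T@np.r_[p,1])[:3]]).round(1))
print(proj(w,[Wd([0,-.092,.131])]).round(1))
t=cam("top");cv2.imwrite("pics/t4.png",np.hstack([cv2.resize(w["img"][170:270,200:320],None,fx=3.3,fy=3.3,interpolation=cv2.INTER_CUBIC),cv2.resize(t["img"][150:250,330:430],None,fx=3.3,fy=3.3,interpolation=cv2.INTER_CUBIC)]))
```

```text
[0, 0, 0] [[255.9 224.7]]
[0, 0, -0.0075] [[255.9 212.9]]
[0, 0, 0.0075] [[255.9 236.3]]
[-0.019, 0, -0.0075] [[255.9 223.6]]
[[281.2 228.3]]
```

View pics/t4.png

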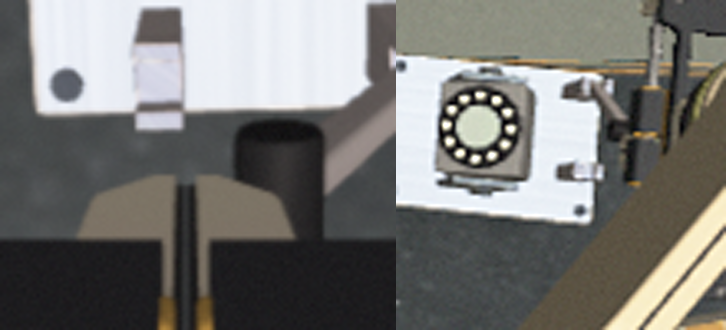

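In the wrist view the finger end sits at v≈223, and the side view shows it at v≈122. Both put the tip of the closed fingers about 18 mm above the reported TCP, so they passed over the knob. I'll repeat the arc 18 mm lower.

Run:
```python
from h import *
s=read_state()
print(to_row(s,Wd([.006,-.092,.13])).round(4).tolist())
for t in (1.1,1,.9,.8,.7,.6,.5,.4,.3,.2,.1,0): print(t,to_row(s,Wd([.043-.088*np.cos(t)+.003,-.092,.045+.088*np.sin(t)])).round(4).tolist())
```

```text
[-0.0075, 0.0329, -0.0005]
1.1 [0.0035, 0.033, -0.0005]
1 [0.0108, 0.0203, -0.0002]
0.9 [0.0193, 0.0084, 0.0001]
0.8 [0.029, -0.0026, 0.0003]
0.7 [0.0397, -0.0126, 0.0006]
0.6 [0.0514, -0.0214, 0.0008]
0.5 [0.0639, -0.0291, 0.001]
0.4 [0.0771, -0.0354, 0.0012]
0.3 [0.0909, -0.0405, 0.0013]
0.2 [0.1051, -0.0441, 0.0014]
0.1 [0.1196, -0.0462, 0.0014]
0 [0.1343, -0.047, 0.0015]
```

Request:
apply_moves --series '[{"jaw": 1, "linear": [-0.008, 0.033, 0], "roll": 0}, {"jaw": 1, "linear": [-0.002, 0.033, 0], "roll": 0}, {"jaw": 1, "linear": [0.004, 0.033, 0], "roll": 0}, {"jaw": 1, "linear": [0.011, 0.022, 0], "roll": 0}, {"jaw": 1, "linear": [0.02, 0.01, 0], "roll": 0}, {"jaw": 1, "linear": [0.03, -0.001, 0], "roll": 0}, {"jaw": 1, "linear": [0.04, -0.011, 0], "roll": 0}, {"jaw": 1, "linear": [0.052, -0.02, 0], "roll": 0}, {"jaw": 1, "linear": [0.052, -0.02, 0], "roll": 0}]'

```text
t: 6.75
tool_pos: [0.414, -0.3247, 0.0946]
orientation: [1.283, 1.163, -1.289]
force: [-2.4, -0.1, 1.7]
opening: 0.0006
```

Run:
```python
from h import *
s=read_state();print(S(s["tool_pos"]),s["force"])
c=cam("side");im=c["img"]
m=(im.max(2)<60).astype(np.uint8);m[:,:245]=0;m[:,300:]=0;m[:110]=0;m[170:]=0
n,l,st,ce=cv2.connectedComponentsWithStats(m)
for i in range(1,n):
    if st[i,4]>8: print(st[i],ce[i].round(1))
```

```text
[-0.02939749 -0.0921155   0.09457581] [-2.36259415 -0.11832578  1.6755912 ]
[270 134   4   5  15] [271.3 135.9]
```

Now there is contact, and the knob has moved to (271,136). I'll continue the arc.

Request:
apply_moves --series '[{"jaw": 1, "linear": [0.012, -0.009, 0], "roll": 0}, {"jaw": 1, "linear": [0.025, -0.015, 0], "roll": 0}, {"jaw": 1, "linear": [0.039, -0.02, 0], "roll": 0}, {"jaw": 1, "linear": [0.053, -0.024, 0], "roll": 0}, {"jaw": 1, "linear": [0.067, -0.026, 0], "roll": 0}, {"jaw": 1, "linear": [0.078, -0.026, 0], "roll": 0}, {"jaw": 1, "linear": [0.078, -0.026, 0], "roll": 0}]'

```text
t: 7.68
tool_pos: [0.3997, -0.3227, 0.047]
orientation: [1.284, 1.162, -1.287]
force: [-0.2, -0.5, 0.2]
opening: -0.0
```

Request:
apply_moves --series '[{"jaw": 1, "linear": [0.003, 0, 0], "roll": 0}, {"jaw": 1, "linear": [0.006, 0, 0], "roll": 0}, {"jaw": 1, "linear": [0.006, 0, 0], "roll": 0}]'

```text
t: 8.05
tool_pos: [0.3998, -0.3227, 0.0434]
orientation: [1.284, 1.162, -1.287]
force: [0.3, 0.5, -0.4]
opening: 0.0006
```

Run:
```python
from h import *
s=read_state();print(S(s["tool_pos"]),s["force"])
c=cam("side");im=c["img"];w=cam("wrist")
print(proj(c,[Wd([.042-.088*np.cos(t),-.092,.055+.088*np.sin(t)]) for t in(0,.1,.2,.4)]).round(1).tolist())
a=cv2.resize(im[110:180,235:305],None,fx=5.5,fy=5.5,interpolation=cv2.INTER_CUBIC)
b=cv2.resize(w["img"][150:270,200:320],(385,385),interpolation=cv2.INTER_CUBIC);cv2.imwrite("pics/c5.png",np.hstack([a,b]))
```

```text
[-0.04369803 -0.0912055   0.04336688] [ 0.25684981  0.50116416 -0.36990589]
[[277.3, 151.1], [277.2, 148.4], [276.9, 145.8], [275.2, 140.6]]
```

View pics/c5.png

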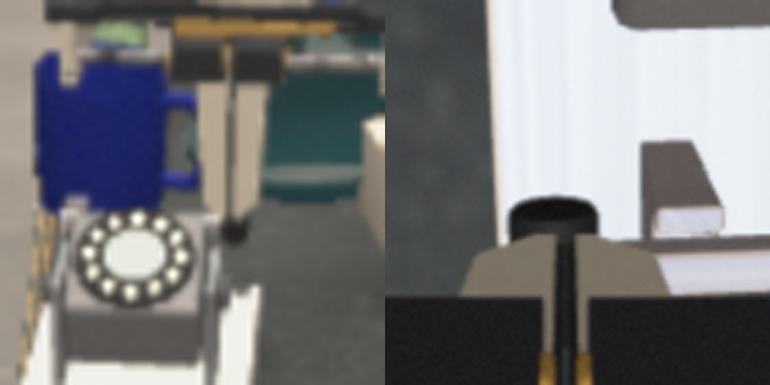

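The knob is at (277.4,151.8) and the closed position predicts (277.3,151.1), so the bar is about down. I'll press a little further until the force rises.

Request:
apply_moves --series '[{"jaw": 1, "linear": [0.004, 0, 0], "roll": 0}, {"jaw": 1, "linear": [0.004, 0, 0], "roll": 0}]'

```text
t: 8.4
tool_pos: [0.3997, -0.3226, 0.0408]
orientation: [1.284, 1.162, -1.287]
force: [0.5, 0.5, -0.2]
opening: 0.0007
```

Request:
apply_moves --series '[{"jaw": 1, "linear": [0.004, 0, 0], "roll": 0}, {"jaw": 1, "linear": [0.004, 0, 0], "roll": 0}]'

```text
t: 8.65
tool_pos: [0.3999, -0.3229, 0.0398]
orientation: [1.284, 1.162, -1.287]
force: [-4.6, 3.0, 12.5]
opening: 0.0006
```

The force is now 12.5 N, so the bar is seated. Next I lift and travel to the bearing with the jaw open.

Run:
```python
from h import *
s=read_state();a=dict(np.load("top0.npz"))
m=plane(a,[(203,190)],.023)[0];print(m,to_row(s,[.4399,.142,.23]),to_row(s,[.40,-.323,.23]))
```

```text
[0.44209806 0.14250392 0.023     ] [-0.3162544  -0.01463376 -0.77787036] [-3.16966287e-01 -8.60264954e-04 -1.44810779e-04]
```

Request:
apply_moves --series '[{"jaw": 1, "linear": [-0.1, 0, 0], "roll": 0}, {"jaw": 1, "linear": [-0.2, 0, 0], "roll": 0}, {"jaw": 0, "linear": [-0.316, 0, 0], "roll": 0}, {"jaw": -1, "linear": [-0.316, 0, -0.1], "roll": 0}, {"jaw": -1, "linear": [-0.316, 0, -0.2], "roll": 0}, {"jaw": -1, "linear": [-0.316, 0, -0.3], "roll": 0}, {"jaw": -1, "linear": [-0.316, 0, -0.4], "roll": 0}, {"jaw": -1, "linear": [-0.316, 0, -0.5], "roll": 0}, {"jaw": -1, "linear": [-0.316, 0, -0.6], "roll": 0}, {"jaw": -1, "linear": [-0.316, -0.014, -0.7], "roll": 0}, {"jaw": -1, "linear": [-0.316, -0.014, -0.778], "roll": 0}, {"jaw": -1, "linear": [-0.316, -0.014, -0.778], "roll": 0}, {"jaw": -1, "linear": [-0.316, -0.014, -0.778], "roll": 0}, {"jaw": -1, "linear": [-0.316, -0.014, -0.778], "roll": 0}]'

```text
t: 10.4
tool_pos: [0.4404, 0.1409, 0.2298]
orientation: [1.285, 1.161, -1.288]
force: [-0.0, -0.3, 0.0]
opening: 0.0933
```

Run:
```python
from h import *
s=read_state();print(s["t"],s["tool_pos"],s["q"].round(2),s["opening"])
c=cam("wrist");np.savez("w5.npz",**c);cv2.imwrite("pics/w5.png",cv2.resize(c["img"],(640,480)))
hs=cv2.cvtColor(c["img"],cv2.COLOR_BGR2HSV)
b=proj(c,[[.442,.1425,.023]])[0];print("pred",b)
# check that bar stayed closed
d=cam("side")["img"];m=(d.max(2)<60).astype(np.uint8);m[:,:265]=0;m[:,300:]=0;m[:120]=0;m[170:]=0
n,l,st,ce=cv2.connectedComponentsWithStats(m)
for i in range(1,n):
    if st[i,4]>6: print(st[i],ce[i].round(1))
```

```text
10.4 [0.4404122  0.14093718 0.22981276] [ 0.2  -0.26  1.8   0.    1.6   0.3 ] 0.09327981557626851
pred [257.67533374 164.96030551]
[287 121  13  11 124] [293.4 125.6]
[274 127   3   4   8] [275.2 128.8]
[275 149   5   6  21] [277.4 151.8]
```

View pics/w5.png

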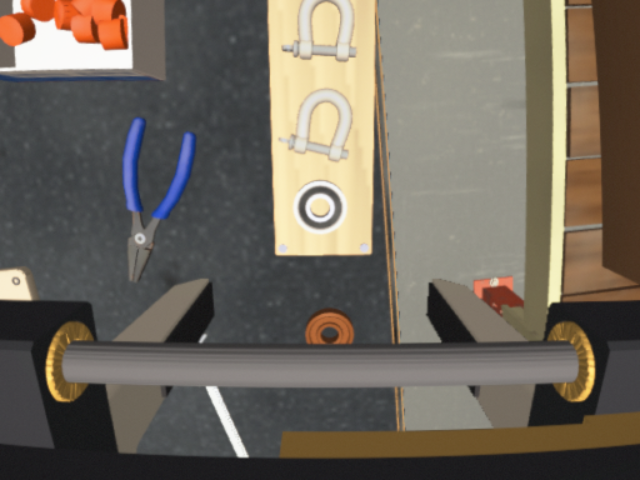

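The knob blob is unchanged at (277.4,151.8), so the bar stays closed. The bearing is at (320,207) of 640x480, with the open finger ends at (212,282) and (430,280). Those finger ends also put the tips about 23 mm behind the reported TCP. Next I measure the bearing centre.

Run:
```python
from h import *
s=read_state();c=dict(np.load("w5.npz"));im=c["img"]
hs=cv2.cvtColor(im,cv2.COLOR_BGR2HSV);m=(hs[...,1]<45).astype(np.uint8)
k=np.zeros_like(m);cv2.circle(k,(256,165),26,1,-1);m&=k
cs,_=cv2.findContours(m,cv2.RETR_EXTERNAL,cv2.CHAIN_APPROX_NONE);q=max(cs,key=cv2.contourArea)
(x,y),r=cv2.minEnclosingCircle(q);e=cv2.fitEllipse(q);print(x,y,r,e)
P=plane(c,[e[0]],.0155)[0];Pt=plane(c,[e[0],(e[0][0]+e[1][0]/2,e[0][1])],.023);print(P,Pt,np.linalg.norm(Pt[1]-Pt[0])*2)
P=(P+Pt[0])/2
# board yaw from long edges
print(plane(c,[(219,200),(215,10)],.008),plane(c,[(297,200),(302,20)],.008))
print(to_row(s,[*P[:2],.03]),to_row(s,[*P[:2],-.0115]))
```

```text
255.67007446289062 165.5447540283203 21.80882453918457 ((255.6866912841797, 165.50704956054688), (42.25300216674805, 42.813114166259766), 91.08332824707031)
[0.43937241 0.14082438 0.0155    ] [[0.43953736 0.14208532 0.023     ]
 [0.46496644 0.13942914 0.023     ]] 0.051134848739316216
[[0.38737099 0.09975915 0.008     ]
 [0.41166809 0.32581301 0.008     ]] [[0.48749601 0.08929228 0.008     ]
 [0.51054097 0.30421937 0.008     ]]
[ 0.33317833 -0.00072325 -0.00042026] [ 4.02344637e-01 -5.05116504e-04 -3.68186996e-04]
```

Request:
apply_moves --series '[{"jaw": -1, "linear": [0.1, -0.001, -0.001], "roll": 0}, {"jaw": -1, "linear": [0.2, -0.001, -0.001], "roll": 0}, {"jaw": -1, "linear": [0.3, -0.001, -0.001], "roll": 0}, {"jaw": -1, "linear": [0.36, -0.001, -0.001], "roll": 0}, {"jaw": -1, "linear": [0.39, -0.001, -0.001], "roll": 0}, {"jaw": -1, "linear": [0.402, -0.001, -0.001], "roll": 0}, {"jaw": -1, "linear": [0.403, -0.001, -0.001], "roll": 0}, {"jaw": -1, "linear": [0.403, -0.001, -0.001], "roll": 0}]'

```text
t: 11.5
tool_pos: [0.4403, 0.1419, -0.0107]
orientation: [1.287, 1.159, -1.287]
force: [0.3, 0.6, 0.1]
opening: 0.0931
```

Run:
```python
from h import *
s=read_state();print(s["tool_pos"],s["force"]);c=cam("side");w=cam("wrist");np.savez("w6.npz",**w)
print(proj(c,[[.44,.142,.0155]]))
a=cv2.resize(c["img"][230:310,220:300],(400,400),interpolation=cv2.INTER_CUBIC);b=cv2.resize(w["img"][150:280,140:370],(690,390),interpolation=cv2.INTER_CUBIC)[:,145:545]
cv2.imwrite("pics/c6.png",np.hstack([a,np.pad(b,((0,10),(0,0),(0,0)))]))
```

```text
[ 0.4402989   0.14188531 -0.01074269] [0.32498548 0.58992792 0.05581772]
[[261.00492176 265.98302378]]
```

View pics/c6.png

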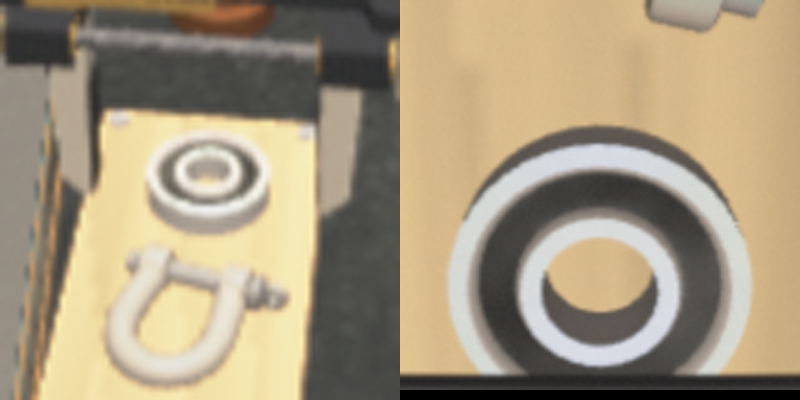

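The finger tips straddle the bearing, one on each side, just above board height. I'll lower slightly and close.

Request:
apply_moves --force 15 --series '[{"jaw": -1, "linear": [0.0025, 0, 0], "roll": 0}, {"jaw": 0.3, "linear": [0.0025, 0, 0], "roll": 0}, {"jaw": 0.6, "linear": [0.0025, 0, 0], "roll": 0}, {"jaw": 1, "linear": [0.0025, 0, 0], "roll": 0}, {"jaw": 1, "linear": [0.0025, 0, 0], "roll": 0}, {"jaw": 1, "linear": [0.0025, 0, 0], "roll": 0}, {"jaw": 1, "linear": [0.0025, 0, 0], "roll": 0}]'

```text
t: 12.48
tool_pos: [0.4402, 0.142, -0.0123]
orientation: [1.287, 1.16, -1.287]
force: [-0.8, 0.2, 0.7]
opening: 0.0514
```

Request:
apply_moves --series '[{"jaw": 1, "linear": [-0.03, 0, 0], "roll": 0}, {"jaw": 1, "linear": [-0.1, 0, 0], "roll": 0}, {"jaw": 1, "linear": [-0.2, 0, 0], "roll": 0}, {"jaw": 1, "linear": [-0.3, 0, 0], "roll": 0}, {"jaw": 1, "linear": [-0.35, 0, 0], "roll": 0}, {"jaw": 1, "linear": [-0.35, 0, 0], "roll": 0}]'

```text
t: 13.22
tool_pos: [0.4423, 0.1421, 0.2006]
orientation: [1.29, 1.157, -1.282]
force: [-0.1, -0.5, -3.0]
opening: 0.0516
```

Run:
```python
from h import *
s=read_state();print(s["t"],s["tool_pos"],s["force"],s["opening"]);w=cam("wrist");np.savez("w7.npz",**w)
im=w["img"];cs,_=cv2.findContours(((im.min(2)>150)&(np.ptp(im.astype(int),axis=2)<40)).astype(np.uint8),cv2.RETR_EXTERNAL,cv2.CHAIN_APPROX_NONE)
for q in cs:
    if cv2.contourArea(q)>300: print(cv2.boundingRect(q),cv2.contourArea(q))
cv2.imwrite("pics/w7.png",im)
T=T_tool(s);print([proj(w,[(T@np.r_[-.030-d,0,0,1])[:3]]).round(1) for d in(0,.0075)])
```

```text
13.225 [0.44226106 0.14209173 0.20056967] [-0.11390076 -0.54172643 -2.97984674] 0.05155455517198736
(229, 222, 55, 52) 2187.5
(205, 199, 102, 76) 1768.0
(218, 70, 63, 62) 2270.0
(221, 0, 63, 44) 1036.0
(0, 0, 90, 55) 2311.0
[array([[255.9, 244.6]]), array([[255.9, 250.6]])]
```

The bearing is gripped, with an opening of 51.6 mm. The tool can only roll about the vertical, so the 25° lean has to come from pivoting the bearing in the jaws. I'll press its rim on the closed, seated lock bar from the outer side. That means turning to yaw -π-0.08 beside the bar first.

Run:
```python
from h import *
s=read_state();print(Wd([.010,-.1185,.2]),to_row(s,Wd([.010,-.1185,.2])))
```

```text
[ 0.45117651 -0.35411927  0.2       ] [-0.00470671  0.10392557  0.82011893]
```

Request:
apply_moves --force 12 --series '[{"jaw": 1, "linear": [0, 0.01, 0.08], "roll": 0}, {"jaw": 1, "linear": [0, 0.02, 0.17], "roll": 0}, {"jaw": 1, "linear": [0, 0.035, 0.26], "roll": 0}, {"jaw": 1, "linear": [0, 0.045, 0.35], "roll": 0}, {"jaw": 1, "linear": [0, 0.055, 0.44], "roll": 0.2}, {"jaw": 1, "linear": [0, 0.068, 0.53], "roll": 0.4}, {"jaw": 1, "linear": [0, 0.08, 0.62], "roll": 0.6}, {"jaw": 1, "linear": [0, 0.09, 0.71], "roll": 0.8}, {"jaw": 1, "linear": [0, 0.104, 0.82], "roll": 1}, {"jaw": 1, "linear": [0, 0.104, 0.82], "roll": 1}, {"jaw": 1, "linear": [0, 0.104, 0.82], "roll": 1}]'

```text
t: 14.65
tool_pos: [0.4501, -0.3532, 0.1944]
orientation: [1.658, 0.849, -1.658]
force: [-0.0, 0.4, -0.9]
opening: 0.0512
```

Request:
apply_moves --series '[{"jaw": 1, "linear": [0, 0, 0], "roll": 0.33}, {"jaw": 1, "linear": [0, 0, 0], "roll": 0.66}, {"jaw": 1, "linear": [0, 0, 0], "roll": 1}, {"jaw": 1, "linear": [0, 0, 0], "roll": 1}]'

```text
t: 15.15
tool_pos: [0.4502, -0.3514, 0.1937]
orientation: [1.99, 0.432, -1.994]
force: [-0.7, 0.1, -1.4]
opening: 0.0515
```

Request:
apply_moves --series '[{"jaw": 1, "linear": [0, 0, 0], "roll": 0.33}, {"jaw": 1, "linear": [0, 0, 0], "roll": 0.66}, {"jaw": 1, "linear": [0, 0, 0], "roll": 1}, {"jaw": 1, "linear": [0, 0, 0], "roll": 1}]'

```text
t: 15.65
tool_pos: [0.4503, -0.3505, 0.1934]
orientation: [-2.165, 0.098, 2.173]
force: [-0.6, 0.4, -2.0]
opening: 0.0517
```

Request:
apply_moves --series '[{"jaw": 1, "linear": [0, 0, 0], "roll": 0.33}, {"jaw": 1, "linear": [0, 0, 0], "roll": 0.66}, {"jaw": 1, "linear": [0, 0, 0], "roll": 1}, {"jaw": 1, "linear": [0, 0, 0], "roll": 1}]'

```text
t: 16.15
tool_pos: [0.4503, -0.35, 0.1932]
orientation: [-1.864, 0.586, 1.875]
force: [-0.1, -0.3, -2.1]
opening: 0.0514
```

Request:
apply_moves --series '[{"jaw": 1, "linear": [0, 0, 0], "roll": 0.33}, {"jaw": 1, "linear": [0, 0, 0], "roll": 0.66}, {"jaw": 1, "linear": [0, 0, 0], "roll": 1}, {"jaw": 1, "linear": [0, 0, 0], "roll": 1}]'

```text
t: 16.65
tool_pos: [0.4503, -0.3497, 0.1932]
orientation: [-1.52, 0.962, 1.533]
force: [0.3, 0.7, -0.7]
opening: 0.0515
```

```bash
cat >> h.py <<'E'
def psi(s): 
    y=R.from_rotvec(s["orientation"]).as_matrix()[:,1];return np.degrees(np.arctan2(y[1],y[0]))
E
python3 - <<'E'
from h import *
s=read_state();print(s["t"],psi(s),"target",np.degrees(yw)-180,s["q"].round(3),S(s["tool_pos"]),s["opening"],s["force"])
E
```

```text
16.65 -154.63618798838428 target -184.49771869177695 [-0.752  0.059  1.569  0.002  1.521  1.947] [ 0.00879833 -0.11418322  0.19315464] 0.05150251173667468 [ 0.31332142  0.69480335 -0.72236999]
```

Request:
apply_moves --series '[{"jaw": 1, "linear": [0, 0, 0], "roll": 0.33}, {"jaw": 1, "linear": [0, 0, 0], "roll": 0.66}, {"jaw": 1, "linear": [0, 0, 0], "roll": 1}, {"jaw": 1, "linear": [0, 0, 0], "roll": 1}]'

```text
t: 17.15
tool_pos: [0.4503, -0.3496, 0.1931]
orientation: [-1.149, 1.24, 1.162]
force: [0.4, -0.1, -2.1]
opening: 0.0515
```

Run:
```python
from h import *
s=read_state();print(psi(s),s["q"].round(3),S(s["tool_pos"]),s["opening"])
for z in(.06,.043,.030):print(to_row(s,Wd([.010,-.1185,z])).round(4))
w=cam("wrist");np.savez("w8.npz",**w);cv2.imwrite("pics/w8.png",w["img"])
```

```text
175.86236570643084 [-0.752  0.059  1.569  0.003  1.521  2.462] [ 0.00879441 -0.11405185  0.19312442] 0.05146610216830987
[ 0.2218 -0.0029 -0.0089]
[ 0.2501 -0.003  -0.0091]
[ 0.2718 -0.0031 -0.0093]
```

View pics/w8.png

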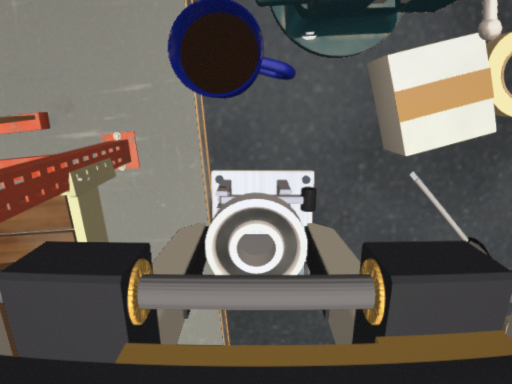

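The wrist view shows the bar closed in the stand at around (300,200), and the bearing held squarely with its centre at (256,243). Now I descend with the rim over the bar.

Request:
apply_moves --series '[{"jaw": 1, "linear": [0.09, -0.003, -0.009], "roll": 0}, {"jaw": 1, "linear": [0.17, -0.003, -0.009], "roll": 0}, {"jaw": 1, "linear": [0.22, -0.003, -0.009], "roll": 0}, {"jaw": 1, "linear": [0.24, -0.003, -0.009], "roll": 0}, {"jaw": 1, "linear": [0.25, -0.003, -0.009], "roll": 0}, {"jaw": 1, "linear": [0.25, -0.003, -0.009], "roll": 0}]'

```text
t: 17.95
tool_pos: [0.4518, -0.3546, 0.0441]
orientation: [-1.152, 1.239, 1.163]
force: [0.9, 0.4, -1.9]
opening: 0.051
```

Request:
apply_moves --series '[{"jaw": 1, "linear": [0.004, 0, 0], "roll": 0}, {"jaw": 1, "linear": [0.008, 0, 0], "roll": 0}, {"jaw": 1, "linear": [0.008, 0, 0], "roll": 0}]'

```text
t: 18.32
tool_pos: [0.4519, -0.3546, 0.0395]
orientation: [-1.153, 1.239, 1.163]
force: [0.9, 0.3, -2.0]
opening: 0.0515
```

Run:
```python
from h import *
s=read_state();print(s["t"],psi(s),S(s["tool_pos"]),s["opening"],s["force"],s["wrist_torque"])
```

```text
18.325 176.04304070776487 [ 0.01074397 -0.11894792  0.03951046] 0.051547137919489325 [ 0.88182658  0.26000082 -1.98612805] [ 0.17025381 -0.01972293 -0.02130954]
```

Request:
apply_moves --series '[{"jaw": 1, "linear": [0.003, 0, 0], "roll": 0}, {"jaw": 1, "linear": [0.006, 0, 0], "roll": 0}, {"jaw": 1, "linear": [0.006, 0, 0], "roll": 0}]'

```text
t: 18.7
tool_pos: [0.452, -0.3551, 0.0362]
orientation: [-1.154, 1.239, 1.162]
force: [-1.0, -2.6, 0.7]
opening: 0.0517
```

Request:
apply_moves --series '[{"jaw": 1, "linear": [0.003, 0, 0], "roll": 0}, {"jaw": 1, "linear": [0.006, 0, 0], "roll": 0}, {"jaw": 1, "linear": [0.006, 0, 0], "roll": 0}]'

```text
t: 19.08
tool_pos: [0.4521, -0.3554, 0.0325]
orientation: [-1.154, 1.239, 1.162]
force: [0.2, -2.7, 0.5]
opening: 0.052
```

Run:
```python
from h import *
s=read_state();print(s["t"],psi(s),S(s["tool_pos"]),s["opening"],s["force"])
w=cam("wrist");np.savez("w9.npz",**w);o=np.load("w8.npz")["img"]
for im in(o,w["img"]):
    for col in (236,256,276): print(col,im[185:285:3,col].mean(1).round().astype(int).tolist())
```

```text
19.075 176.03199364234177 [ 0.01102612 -0.11966969  0.03251489] 0.052012624353886615 [ 0.2379841  -2.71527384  0.53681543]
236 [238, 239, 238, 192, 117, 113, 235, 244, 242, 141, 78, 78, 79, 87, 118, 177, 240, 243, 243, 240, 215, 202, 217, 243, 244, 244, 243, 114, 81, 79, 56, 65, 89, 103]
256 [240, 240, 238, 120, 119, 243, 244, 224, 79, 70, 73, 81, 172, 237, 243, 242, 235, 108, 110, 110, 110, 111, 111, 112, 119, 120, 119, 170, 245, 239, 58, 66, 91, 103]
276 [187, 182, 182, 150, 120, 122, 233, 244, 244, 147, 69, 73, 75, 77, 112, 180, 239, 244, 243, 242, 230, 226, 231, 242, 244, 244, 239, 108, 90, 89, 55, 66, 91, 104]
236 [87, 83, 87, 88, 174, 253, 253, 241, 130, 98, 98, 98, 110, 135, 238, 254, 254, 254, 253, 236, 235, 243, 253, 254, 254, 254, 241, 103, 99, 100, 70, 81, 109, 128]
256 [92, 92, 91, 249, 253, 252, 195, 89, 85, 91, 109, 222, 254, 254, 251, 251, 251, 251, 251, 251, 251, 251, 251, 251, 251, 136, 118, 254, 254, 238, 73, 81, 112, 126]
276 [91, 91, 92, 95, 152, 253, 253, 240, 134, 90, 90, 93, 97, 136, 229, 254, 254, 254, 253, 250, 249, 249, 254, 254, 254, 254, 242, 119, 112, 109, 71, 83, 111, 128]
```

```bash
cat > tilt.py <<'E'
from h import *
from scipy.optimize import least_squares
Tt=np.array(read_camera("wrist")["tool_from_camera"])
def vproj(c,x,z): # tool point -> v
    p=np.linalg.inv(Tt)@[x,0,z,1];return cv2.projectPoints(np.array([[p[:3]]]),np.zeros(3),np.zeros(3),c["K"],c["D"])[0][0,0,1]
def edges(c,lo=182,hi=278):
    g=c["img"][lo:hi,253:260].astype(float).mean((1,2));d=np.gradient(cv2.GaussianBlur(g.reshape(-1,1),(1,3),.8).ravel())
    E=[]
    for i in range(2,len(d)-2):
        if abs(d[i])>12 and abs(d[i])>=abs(d[i-1]) and abs(d[i])>abs(d[i+1]):
            a,b,e=abs(d[i-1:i+2]);E.append((round(lo+i+.5*(a-e)/(a-2*b+e),2),int(d[i])))
    return E
# top face: point at radius r (signed, image-up negative z), tilt th (image-bottom/+z side raised = -x), centre (x0,z0)
def pt(r,th,x0,z0,h=.0075):
    return x0-h*np.cos(th)-r*np.sin(th), z0-h*np.sin(th)+r*np.cos(th)
E
python3 - <<'E'
from tilt import *
for n in("w8","w9"):
    c=dict(np.load(n+".npz"));print(n,edges(c))
    for th in(0,15,20,25):
        print(th,[round(vproj(c,*pt(r,np.radians(th),-.0278,0)),1) for r in(-.026,-.021,-.014,-.0095,.0095,.014)])
E
```

```text
w8 [(np.float64(192.26), -39), (np.float64(198.38), 44), (np.float64(207.17), -49), (np.float64(219.89), 30), (np.float64(222.85), 22), (np.float64(233.71), -48), (np.float64(266.02), 44), (np.float64(273.3), -59)]
0 [np.float64(199.7), np.float64(209.6), np.float64(223.3), np.float64(231.9), np.float64(266.9), np.float64(274.9)]
15 [np.float64(193.9), np.float64(203.9), np.float64(217.9), np.float64(226.9), np.float64(264.9), np.float64(273.8)]
20 [np.float64(192.8), np.float64(202.7), np.float64(216.6), np.float64(225.6), np.float64(263.8), np.float64(272.9)]
25 [np.float64(192.2), np.float64(201.8), np.float64(215.5), np.float64(224.3), np.float64(262.6), np.float64(271.8)]
w9 [(np.float64(193.13), 59), (np.float64(203.37), -45), (np.float64(217.37), 40), (np.float64(259.38), -47), (np.float64(264.06), 50), (np.float64(272.87), -55)]
0 [np.float64(199.7), np.float64(209.6), np.float64(223.3), np.float64(231.9), np.float64(266.9), np.float64(274.9)]
15 [np.float64(193.9), np.float64(203.9), np.float64(217.9), np.float64(226.9), np.float64(264.9), np.float64(273.8)]
20 [np.float64(192.8), np.float64(202.7), np.float64(216.6), np.float64(225.6), np.float64(263.8), np.float64(272.9)]
25 [np.float64(192.2), np.float64(201.8), np.float64(215.5), np.float64(224.3), np.float64(262.6), np.float64(271.8)]
```

The bearing is pivoting as planned, at about 17° now. Geometry says about 3.2 mm more.

Request:
apply_moves --series '[{"jaw": 1, "linear": [0.003, 0, 0], "roll": 0}, {"jaw": 1, "linear": [0.0055, 0, 0], "roll": 0}, {"jaw": 1, "linear": [0.0055, 0, 0], "roll": 0}]'

```text
t: 19.55
tool_pos: [0.4522, -0.3552, 0.0292]
orientation: [-1.154, 1.239, 1.162]
force: [0.3, -2.2, 0.6]
opening: 0.0518
```

```bash
cat >> tilt.py <<'E'
def fit(c0,v0,c,v):
    # v: edges for far rim, far race edge, near bore edge, near inner-race edge; radii calibrated on flat picture
    rr=[least_squares(lambda r:vproj(c0,*pt(r[0],0,-.0278,0))-e,[g]).x[0] for e,g in zip(v0,(-.026,-.021,.0095,.014))]
    f=least_squares(lambda p:[vproj(c,*pt(r,p[0],-.0278+p[1],p[2]))-e for r,e in zip(rr,v)]+[p[1]/.001,p[2]/.001],[.3,0,0],x_scale=[.1,.001,.001])
    return np.degrees(f.x[0]),f.x[1:]*1e3,f.fun.round(2)
E
python3 - <<'E'
from tilt import *
s=read_state();print(s["t"],psi(s),S(s["tool_pos"]),s["opening"],s["force"])
c0=dict(np.load("w8.npz"));v0=(198.38,207.17,266.02,273.3)
print(fit(c0,v0,dict(np.load("w9.npz")),(193.13,203.37,264.06,272.87)))
w=cam("wrist");np.savez("w10.npz",**w);E=edges(w);print(E)
up=[e for e,d in E if d>0];dn=[e for e,d in E if d<0]
print(fit(c0,v0,w,(up[0],dn[0],up[-1],dn[-1])))
E
```

```text
19.6 176.03397483939168 [ 0.0110492  -0.11950544  0.02922302] 0.05124910024179297 [-0.67267922 -1.90112797  0.4178521 ]
(np.float64(10.712853955498433), array([ 0.00511234, -0.04510166]), array([ 0.63, -0.73,  0.48, -0.36,  0.01, -0.05]))
[(np.float64(191.81), 56), (np.float64(202.31), -47), (np.float64(215.61), 47), (np.float64(222.86), -18), (np.float64(225.32), 14), (np.float64(260.68), -31), (np.float64(263.24), 34), (np.float64(271.73), -47)]
(np.float64(12.946189664669173), array([ 0.15199072, -0.27350668]), array([ 0.75, -0.91,  0.36, -0.05,  0.15, -0.27]))
```

```bash
cat > circ.py <<'E'
from tilt import *
def contour(c,ctr,r0,r1,sign,angs):
    g=cv2.GaussianBlur(c["img"].astype(np.float32).mean(2),(0,0),.8);P=[]
    for a in angs:
        rr=np.arange(r0,r1,.25);x=ctr[0]+rr*np.cos(a);y=ctr[1]+rr*np.sin(a)
        v=cv2.remap(g,x.astype(np.float32)[None],y.astype(np.float32)[None],cv2.INTER_LINEAR)[0]
        d=np.gradient(v)*sign;i=d.argmax()
        if d[i]>3: P.append((x[i],y[i]))
    return np.array(P)
def tiltfit(c,P,r):
    u=cv2.undistortPoints(P.reshape(-1,1,2),c["K"],c["D"]).reshape(-1,2);d=np.c_[u,np.ones(len(u))]@Tt[:3,:3].T;o=Tt[:3,3]
    def f(p):
        th,ph,x,y,z=p;n=np.array([-np.cos(th),np.sin(ph),-np.sin(th)]);n/=np.linalg.norm(n);C=np.array([x,y,z])
        t=((C-o)@n)/(d@n);return (np.linalg.norm(o+d*t[:,None]-C,axis=1)-r)*2e3
    s=least_squares(f,[.1,0,-.035,0,0],loss="soft_l1",x_scale=[.1,.1,.01,.01,.01])
    return np.degrees(s.x[:2]).round(1),(s.x[2:]*1e3).round(1),round(float(np.sqrt(np.mean(s.fun**2)))/2,2),len(P)
def run(n,ctr=(256,246)):
    c=dict(np.load(n+".npz"));A=np.radians(np.arange(0,360,4))
    print(n,"inner race",tiltfit(c,contour(c,ctr,21,36,-1,A[(np.degrees(A)<65)|(np.degrees(A)>115)]),.014))
    up=A[(np.degrees(A)>190)&(np.degrees(A)<350)]
    print("  race edge",tiltfit(c,contour(c,ctr,33,46,1,np.r_[up,np.radians([0,4,8,12,176,172,168])]),.021))
E
python3 - <<'E'
from circ import *
for n in("w8","w9","w10"): run(n)
E
```

```text
w8 inner race (array([9.8, 2.9]), array([-32.1,   0.1,  -0.1]), 0.27, 78)
  race edge (array([-5.6, -2.8]), array([-34.9,   0.4,  -1.7]), 0.25, 47)
w9 inner race (array([13.4,  1.3]), array([-34.2,   0.1,  -2. ]), 0.11, 78)
  race edge (array([18.3, -1.8]), array([-30.5,  -0. ,  -1. ]), 0.11, 47)
w10 inner race (array([20.9,  0.3]), array([-33.6,   0.1,  -2.7]), 0.11, 78)
  race edge (array([19.2, -8.9]), array([-33.6,  -0.3,  -2.4]), 0.19, 47)
```

```bash
cat >> circ.py <<'E'
def joint(c,ctr=(256,246),outer=True,tool=Tt):
    A=np.arange(0,360,4);up=np.radians(np.r_[0:13:4,168:360:4]);a1=np.radians(A[(A<65)|(A>115)])
    S_=[contour(c,ctr,21,36,-1,a1),contour(c,ctr,33,46,1,up)]+([contour(c,ctr,44,60,-1,np.radians(np.arange(215,326,4)))] if outer else [])
    o=Tt[:3,3];D=[np.c_[cv2.undistortPoints(P.reshape(-1,1,2),c["K"],c["D"]).reshape(-1,2),np.ones(len(P))]@Tt[:3,:3].T for P in S_]
    def f(p):
        th,ph,x,z,y,*r=p;n=np.array([-np.cos(th),np.sin(ph),-np.sin(th)]);n/=np.linalg.norm(n);C=np.array([x,y,z])
        r=[*r[:2],.026]
        e=[(np.linalg.norm(o+d*(((C-o)@n)/(d@n))[:,None]-C,axis=1)-q)*2e3 for d,q in zip(D,r)]
        return np.r_[np.concatenate(e),(p[2]+.0278+.0075*np.cos(th))/.0015]
    s=least_squares(f,[.1,0,-.035,0,0,.014,.021],loss="soft_l1",x_scale=[.1,.1,.01,.01,.01,.01,.01])
    cov=np.linalg.inv(s.jac.T@s.jac)*np.mean(s.fun**2)
    return "th,ph",np.degrees(s.x[:2]).round(1),"+-",np.degrees(cov[0,0]**.5).round(1),"ctr,r",(s.x[2:]*1e3).round(1),np.sqrt(np.mean(s.fun**2)).round(2)
E
python3 - <<'E'
from circ import *
for n in("w8","w9","w10"): print(n,*joint(dict(np.load(n+".npz"))))
E
```

```text
w8 th,ph [1.1 0.1] +- 2.1 ctr,r [-31.6   0.3   0.1  14.3  21.4] 1.41
w9 th,ph [17.   0.9] +- 1.8 ctr,r [-34.5  -2.3   0.1  13.9  20.7] 0.31
w10 th,ph [20.7  0.9] +- 2.0 ctr,r [-34.7  -3.1   0.1  13.9  20.6] 0.31
```

Request:
apply_moves --series '[{"jaw": 1, "linear": [0.001, 0, 0], "roll": 0}, {"jaw": 1, "linear": [0.001, 0, 0], "roll": 0}, {"jaw": 1, "linear": [0.001, 0, 0], "roll": 0}]'

```text
t: 20.12
tool_pos: [0.4521, -0.3552, 0.0287]
orientation: [-1.154, 1.239, 1.162]
force: [0.2, -0.7, 1.5]
opening: 0.0516
```

Request:
apply_moves --force 25 --series '[{"jaw": 1, "linear": [0, 0, 0], "roll": 0}, {"jaw": 1, "linear": [-0.03, 0, -0.005], "roll": 0}, {"jaw": 1, "linear": [-0.1, 0, -0.008], "roll": 0}, {"jaw": 1, "linear": [-0.2, 0, -0.008], "roll": 0}, {"jaw": 1, "linear": [-0.3, 0, -0.008], "roll": 0}, {"jaw": 1, "linear": [-0.3, 0, -0.008], "roll": 0}]'

```text
t: 20.88
tool_pos: [0.4547, -0.3633, 0.2169]
orientation: [-1.164, 1.238, 1.152]
force: [0.3, -0.2, -0.9]
opening: 0.0512
```

Run:
```python
from circ import *
s=read_state();print(s["t"],psi(s),S(s["tool_pos"]),s["opening"],s["force"],s["q"].round(2))
w=cam("wrist");np.savez("w11.npz",**w);print(joint(w));print(joint(w,outer=False))
```

```text
20.925 176.0416564309463 [ 0.01291014 -0.12625162  0.2129892 ] 0.05144548267477215 [ 0.52745984  0.32832523 -1.33280357] [-0.76  0.07  1.52  0.    1.55  2.45]
('th,ph', array([18.2, -6.8]), '+-', np.float64(3.2), 'ctr,r', array([-38.4,  -4.5,  -0.1,  13.6,  20.4]), np.float64(0.95))
('th,ph', array([18.7, -6.2]), '+-', np.float64(2.0), 'ctr,r', array([-35.2,  -3.2,  -0.1,  13.8,  20.8]), np.float64(0.51))
```

Now I roll back by 180° while high and clear.

Request:
apply_moves --series '[{"jaw": 1, "linear": [0, 0, 0], "roll": -0.33}, {"jaw": 1, "linear": [0, 0, 0], "roll": -0.66}, {"jaw": 1, "linear": [0, 0, 0], "roll": -1}, {"jaw": 1, "linear": [0, 0, 0], "roll": -1}]'

```text
t: 21.48
tool_pos: [0.4514, -0.3601, 0.2078]
orientation: [-1.528, 0.955, 1.54]
force: [-0.4, 0.8, -1.2]
opening: 0.0515
```

Request:
apply_moves --series '[{"jaw": 1, "linear": [0, 0, 0], "roll": -0.33}, {"jaw": 1, "linear": [0, 0, 0], "roll": -0.66}, {"jaw": 1, "linear": [0, 0, 0], "roll": -1}, {"jaw": 1, "linear": [0, 0, 0], "roll": -1}]'

```text
t: 21.98
tool_pos: [0.4508, -0.3596, 0.2066]
orientation: [-1.871, 0.573, 1.885]
force: [-0.0, -0.4, -1.1]
opening: 0.0511
```

Request:
apply_moves --series '[{"jaw": 1, "linear": [0, 0, 0], "roll": -0.33}, {"jaw": 1, "linear": [0, 0, 0], "roll": -0.66}, {"jaw": 1, "linear": [0, 0, 0], "roll": -1}, {"jaw": 1, "linear": [0, 0, 0], "roll": -1}]'

```text
t: 22.48
tool_pos: [0.4506, -0.3593, 0.206]
orientation: [-2.169, 0.08, 2.182]
force: [-0.9, -0.5, -1.0]
opening: 0.0513
```

Request:
apply_moves --series '[{"jaw": 1, "linear": [0, 0, 0], "roll": -0.33}, {"jaw": 1, "linear": [0, 0, 0], "roll": -0.66}, {"jaw": 1, "linear": [0, 0, 0], "roll": -1}, {"jaw": 1, "linear": [0, 0, 0], "roll": -1}]'

```text
t: 22.98
tool_pos: [0.4504, -0.3592, 0.2057]
orientation: [1.981, 0.448, -1.989]
force: [-0.7, -0.4, -0.3]
opening: 0.0512
```

Request:
apply_moves --series '[{"jaw": 1, "linear": [0, 0, 0], "roll": -0.33}, {"jaw": 1, "linear": [0, 0, 0], "roll": -0.66}, {"jaw": 1, "linear": [0, 0, 0], "roll": -1}, {"jaw": 1, "linear": [0, 0, 0], "roll": -1}]'

```text
t: 23.48
tool_pos: [0.4503, -0.3591, 0.2056]
orientation: [1.653, 0.86, -1.655]
force: [-0.2, 0.1, -0.3]
opening: 0.0514
```

Request:
apply_moves --series '[{"jaw": 1, "linear": [0, 0, 0], "roll": -0.33}, {"jaw": 1, "linear": [0, 0, 0], "roll": -0.66}, {"jaw": 1, "linear": [0, 0, 0], "roll": -1}, {"jaw": 1, "linear": [0, 0, 0], "roll": -1}, {"jaw": 1, "linear": [0, 0, 0], "roll": -1}]'

```text
t: 24.1
tool_pos: [0.4503, -0.3591, 0.2055]
orientation: [1.291, 1.169, -1.288]
force: [-0.5, 0.3, -1.3]
opening: 0.0508
```

Run:
```python
from circ import *
s=read_state();print(s["t"],psi(s),S(s["tool_pos"]),s["opening"],s["q"].round(2))
w=cam("wrist");np.savez("w12.npz",**w);print(joint(w));print(joint(w,outer=False))
# bearing centre in tool: (-.0278,0,0) -> target
Rm=R.from_euler("z",yw).as_matrix()
tgt=Wd([0,.075*np.sin(np.radians(25)),.085+.075*np.cos(np.radians(25))]);print("target centre",tgt)
print(to_row(s,tgt-np.array([0,0,.0278])), psi(s)-np.degrees(yw))
```

```text
24.15 -5.990150726956935 [ 0.00955573 -0.12356447  0.20556134] 0.05093651676951414 [-0.76  0.07  1.53  0.    1.55 -0.66]
('th,ph', array([21.4,  0.7]), '+-', np.float64(3.1), 'ctr,r', array([-35.4,  -2.8,  -0.1,  13.8,  20.6]), np.float64(0.47))
('th,ph', array([22.3,  1.8]), '+-', np.float64(4.6), 'ctr,r', array([-35. ,  -2.6,  -0. ,  13.8,  20.7]), np.float64(0.51))
target centre [ 0.45298561 -0.20360124  0.15297308]
[ 0.13635732 -0.02169836 -0.25710148] -1.4924320351799727
```

Request:
apply_moves --series '[{"jaw": 1, "linear": [0, -0.008, -0.09], "roll": -0.05}, {"jaw": 1, "linear": [0, -0.015, -0.18], "roll": -0.05}, {"jaw": 1, "linear": [0, -0.022, -0.257], "roll": -0.05}, {"jaw": 1, "linear": [0.06, -0.022, -0.257], "roll": -0.05}, {"jaw": 1, "linear": [0.12, -0.022, -0.257], "roll": -0.05}, {"jaw": 1, "linear": [0.136, -0.022, -0.257], "roll": -0.05}, {"jaw": 1, "linear": [0.136, -0.022, -0.257], "roll": -0.05}, {"jaw": 1, "linear": [0.136, -0.022, -0.257], "roll": -0.05}]'

```text
t: 25.2
tool_pos: [0.4536, -0.2044, 0.1272]
orientation: [1.27, 1.18, -1.266]
force: [0.1, -0.2, -1.8]
opening: 0.051
```

Run:
```python
from circ import *
s=read_state();print(s["t"],psi(s),S(s["tool_pos"]),s["opening"],s["q"].round(2))
w=cam("wrist");np.savez("w13.npz",**w);print(joint(w));print(joint(w,outer=False))
c=cam("side");np.savez("side13.npz",**c);t=cam("top");np.savez("top13.npz",**t)
tgt=Wd([0,.0317,.153]);print(proj(c,[tgt]),proj(t,[tgt]))
p=proj(c,[tgt])[0].round().astype(int)
a=cv2.resize(c["img"][p[1]-40:p[1]+40,p[0]-40:p[0]+40],(560,560),interpolation=cv2.INTER_CUBIC)
cv2.imwrite("pics/c13.png",a);print("origin",p-40,"x7")
```

```text
25.25 -4.452640541728944 [0.00071956 0.03093062 0.12721601] 0.0510316687727048 [-0.53 -0.1   1.85  0.    1.4  -0.45]
('th,ph', array([21.2,  2. ]), '+-', np.float64(3.0), 'ctr,r', array([-35. ,  -2.6,  -0. ,  13.8,  20.7]), np.float64(0.45))
('th,ph', array([21.1,  4.7]), '+-', np.float64(2.4), 'ctr,r', array([-35. ,  -2.6,   0. ,  13.8,  20.7]), np.float64(0.45))
[[257.73327689 137.9618724 ]] [[348.67795637 184.5879044 ]]
origin [218  98] x7
```

Run:
```python
from circ import *
s=read_state();T=T_tool(s)
from scipy.ndimage import map_coordinates
c=dict(np.load("side13.npz"));ctr=(T@[-.0278,0,0,1])[:3]
def P(r,h,th): # stand y-z plane; face normal leans to +y by th
    return ctr+Rs@np.array([0,h*np.sin(th)+r*np.cos(th),h*np.cos(th)-r*np.sin(th)])
print("centre px",proj(c,[ctr]))
u0=proj(c,[ctr])[0][0]
g=c["img"].astype(float).mean(2)
for du in(-2,0,2): print(du,[int(x) for x in map_coordinates(g,[np.arange(108,162),np.full(54,u0+du)],order=1)])
for th in(15,20,25,30):
    t=np.radians(th);print(th,[round(proj(c,[P(r,.0075,t)])[0][1],1) for r in(-.026,-.021,-.014,-.0095,.0095,.014,.021,.026)],round(proj(c,[P(.026,-.0075,t)])[0][1],1))
```

```text
centre px [[257.67022561 137.51270619]]
-2 [105, 151, 156, 148, 154, 150, 155, 157, 148, 127, 90, 64, 58, 59, 59, 59, 59, 58, 57, 63, 112, 192, 168, 156, 229, 210, 162, 144, 133, 136, 198, 176, 131, 174, 209, 175, 147, 139, 103, 66, 77, 146, 208, 159, 139, 209, 228, 230, 230, 230, 227, 198, 135, 131]
0 [104, 152, 154, 158, 152, 145, 152, 154, 149, 138, 100, 67, 58, 59, 58, 57, 58, 57, 57, 75, 139, 171, 146, 151, 215, 183, 147, 139, 114, 109, 206, 188, 134, 163, 206, 175, 147, 139, 103, 63, 68, 104, 107, 132, 210, 229, 231, 230, 231, 231, 230, 227, 171, 124]
2 [103, 143, 143, 138, 136, 136, 138, 137, 135, 133, 105, 71, 58, 56, 54, 55, 57, 55, 57, 63, 112, 185, 163, 143, 213, 205, 161, 142, 140, 157, 206, 171, 135, 205, 209, 168, 146, 139, 98, 66, 135, 239, 210, 158, 214, 230, 231, 231, 231, 231, 231, 228, 173, 106]
15 [np.float64(129.1), np.float64(130.3), np.float64(131.9), np.float64(133.0), np.float64(137.6), np.float64(138.7), np.float64(140.5), np.float64(141.7)] 146.1
20 [np.float64(128.6), np.float64(129.9), np.float64(131.7), np.float64(132.9), np.float64(138.0), np.float64(139.2), np.float64(141.2), np.float64(142.5)] 146.6
25 [np.float64(128.2), np.float64(129.6), np.float64(131.6), np.float64(132.9), np.float64(138.4), np.float64(139.7), np.float64(141.8), np.float64(143.3)] 147.0
30 [np.float64(127.8), np.float64(129.3), np.float64(131.5), np.float64(132.9), np.float64(138.8), np.float64(140.2), np.float64(142.5), np.float64(144.0)] 147.3
```

I have no pictures left (12 viewed), so I'm using numbers:
- **Side camera:** the rim extents are 15.2 px, against a model of 13.9 px at 20° and 15.1 px at 25°. That gives 24–25°.
- **Wrist fit:** 21±3°.
- **Press geometry:** 25–27°.

Now I fine-tune the position.

Request:
apply_moves --series '[{"jaw": 1, "linear": [0.0035, -0.001, -0.001], "roll": 0}, {"jaw": 1, "linear": [0.0035, -0.001, -0.001], "roll": 0}, {"jaw": 1, "linear": [0.0035, -0.001, -0.001], "roll": 0}, {"jaw": 1, "linear": [0.0035, -0.001, -0.001], "roll": 0}]'

```text
t: 25.95
tool_pos: [0.4525, -0.2033, 0.1241]
orientation: [1.27, 1.182, -1.266]
force: [0.4, 0.2, -0.4]
opening: 0.0509
```

Run:
```python
from circ import *
s=read_state();T=T_tool(s);print(s["t"],psi(s),s["opening"],s["dq"].round(4))
print("assumed centre",S((T@[-.0278,0,0,1])[:3]),"goal 0 .0317 .153")
w=cam("wrist");j=joint(w);print(j)
th=np.radians(24);top=j[5][:3]/1e3 # x,z,y of top-face centre
n=np.array([-np.cos(th),0,-np.sin(th)]);C=np.array([top[0],top[2],top[1]])-.0075*n
print("wrist-seen centre",S((T@np.r_[C,1])[:3]))
# bore centre triangulated side/top not viewed; knob + shackle/bearing place check
d=cam("side")["img"];m=(d.max(2)<60).astype(np.uint8);m[:,:268]=0;m[:,290:]=0;m[:140]=0;m[165:]=0
n_,l,st,ce=cv2.connectedComponentsWithStats(m);print([(st[i,4],ce[i].round(1)) for i in range(1,n_) if st[i,4]>6])
a=np.load("side0.npz")["img"];r=(slice(275,350),slice(225,285));print("shackle region diff",np.abs(a[r].astype(int)-d[r]).mean())
```

```text
26.0 -4.421359229283614 0.05129759057202406 [-0.0006  0.0011  0.0006  0.0009 -0.0006  0.0004]
assumed centre [-0.00035896  0.03171593  0.1519507 ] goal 0 .0317 .153
('th,ph', array([20.6,  2.4]), '+-', np.float64(3.0), 'ctr,r', array([-35.2,  -2.6,  -0. ,  13.8,  20.7]), np.float64(0.45))
wrist-seen centre [-0.00035524  0.03126091  0.15249537]
[(np.int32(21), array([277.4, 151.8]))]
shackle region diff 0.7036296296296296
```

The centre is within about 1 mm, the arm is still, the bar is closed and the shackles are untouched. Handing in.

```bash
python3 -c "
from plant import *
print(close_job())"
```

```text
the job is handed in; nothing more can be done
None
```

I closed the lock bar first, then picked up the bearing. The job was handed in at about 26 s with the bearing still gripped in front of the camera. The tilt is the weakest part of the result: my measurements of it disagree by a few degrees.

**Lock bar:** The first two pushes missed, because the real fingertips sit about 23 mm behind the reported TCP. The third pushed the bar down until the force rose to 12.5 N. At the end the knob was at side-view pixel (277.4,151.8), against (277.3,151.1) predicted for closed.

**Bearing:** The tool could only turn about the vertical, so I tilted the bearing in the jaws by pressing its rim on the closed bar. I then turned it back 180° and moved it in front of the glass.

**Last checks:**

| Check | Result | Goal |
|---|---|---|
| Bearing centre (stand frame) | about (-0.4, 31.5, 152.2) mm | (0, 31.7, 153) mm |
| Tilt, side camera | 24–25° | 25° |
| Tilt, wrist-camera fit | 21±3° | 25° |
| Tilt, press geometry | 25–27° | 25° |
| Jaw opening | 51 mm, bearing held | – |
| Joint speeds | about zero | motionless |
| Shackle area | unchanged in the side view | unchanged |

I never looked at the final pose as a picture. The 12-picture limit was used up, so the last checks are numbers only.

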